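# Find the 13 mm coupon by feel and press it home in the spring clamp

### The arm

A 6-joint arm with a two-finger parallel gripper is mounted at the origin on a cart in front of the work surface, level with it; the furniture and walls round the work are solid. World frame = base frame: x ahead of the robot, y to its left, z up, the work surface at z = 0. Lengths are in m, angles in degrees, forces in N, time in s.
With the tool pointing down it reaches from about 0.35 to 0.875 m from the base axis. Payload 4.2 kg.
Tool frame: the origin (TCP) lies at the very end of the fingers, on their centre line; the grasp point (between the pads) lies 19 mm behind it; z points along the fingers, y is the direction in which the jaws open and shut (so a half turn about z gives the same grasp; the last joint's range is limited). The gripper opens to 87 mm and grips with 3 to 60 N. Pads are 19 mm wide; open, the fingers measure 117 mm over their backs; the gripper's body (75 mm by 190 mm) begins 51 mm behind the grasp point.
Start: joints at [91.135, 22.042, 0.453, 0, -68.411, -14.817], TCP at [0.148, 0.607, 0.223] pointing down, gripper open.
Joint ranges: [-179.83, 179.83], [-69.29, 118.12], [-61.27, 80.66], [-181.25, 117.63], [-171.15, -9.14], [-177.46, 177.46]. Speed limits (degrees/s): [159.86, 159.86, 180, 180, 180, 180].

### API

Orientations are given as a 3x3 rotation matrix whose columns are the frame's x, y, z axes.
In Python, from station import r, imaging gives the robot as it stands. The module is installed in compiled form; this text tells all that it offers.
- The arm moves only by the tool move_arm, never from a script. Its argument "motion" is one flat list of numbers, 7 for each row, row after row: the shift along the tool's x, y, z in units of 40 mm (1.0 is 40 mm), then the turn, a rotation vector about the tool's x, y, z in units of 5 degrees (1.0 is 5 degrees), then the gripper's target within -1 to 1 (shut at 1, half-way at 0, fully open at -1). In form: [dx, dy, dz, wx, wy, wz, gripper, dx, dy, dz, wx, wy, wz, gripper, ...]. A call has 1 to 20 rows; each row is the pose to reach, as a shift and turn from the pose measured when the call began, along the tool's axes at that moment; what a row does not reach only later rows make up. A row lasts 1/12 s, in which the tool goes at most 41.7 mm and 7.16 degrees, less where a joint would pass 70% of its speed; a pose out of reach is approached as far as the arm can. A call with a gripper value outside its range is refused whole. The fingers move at their own pace and stop on an object; the grip force is fixed at half the most. Time passes only in rows, so rows that repeat a pose let the fingers close. It gives the time, the measured TCP pose, the force and the opening at its end, in the units of the state.
- r.sense(): the state, without advancing time (a new reading comes with each control period).
- imaging.capture(name): name is "scene" or "top" or "wrist"; returns the picture (384x512x3 uint8, blue, green, red); there is no depth.
- imaging.camera_params(name): a dict with "intrinsics" (3x3 intrinsics, pixels), "k1" (the pictures are not rectified: a ray, as slopes to the right and down, at radius r is drawn at 1 + k1 r^2 times it, then the intrinsics apply), "world_from_camera" (4x4, takes a point from camera to world coordinates). Camera axes: x right, y down, z forward; pixel columns grow to the right and rows downward; lengths in m; the calibration is good to about 2 mm. A picture is of the moment at which its call begins: read the wrist's pose just before it. camera_params takes no time and is no camera call; for the wrist camera it gives the pose at the moment of the call.
- r.finish_job(): hands the job in, once; it reports no verdict.
The state is a dict: "time_s": time; "joints": joint angles; "joint_velocities": joint speeds; "effort": joint torques, N m; "tcp_pos": TCP position; "ee_rot": TCP orientation; "wrist_force": force on the tool from outside, world axes, zero at the start; "moment": the same for the moment, N m; "gripper_width": opening from 0.0 (shut) to 1.0 (fully open).
Only numpy, scipy, OpenCV 4.12 (cv2) and the standard library are available. Lean on these libraries where they do the work, as an engineer would, in place of code of your own. Each camera call takes 0.05 s, during which the arm holds its last target.

### The job

The three aluminium coupons in the rack look alike but are 10, 13 and 16 mm thick: pinch them where they stand to feel which one is 13 mm. Lift that one out, feel its tongue into the pocket of the spring clamp, whose block may stand several millimetres off the middle of its base, and press it down, firmly but gently, until it sits fully on the pocket floor; then let go. Put no other coupon in the clamp; leave the other two coupons standing in the rack, and the weight and the timer where they are.

Things in the scene. Friction and masses are not known exactly. Their poses are not given: they have to be found in the camera images.
- coupon_a_mid (a point): centre, 41 mm below the top edge, of an upright bare aluminium coupon: 70 long (x), 82 high (z), 10, 13 or 16 mm thick (y; pinch it along y). One of each stands in the rack; which is which varies and no name tells it: the finger opening on it is the thickness. Its lowest 12 mm are a 6 mm thick tongue with square shoulders above. About 0.17 kg. Grip it in the top 30 mm
- coupon_b_mid (a point): centre, 41 mm below the top edge, of an upright bare aluminium coupon: 70 long (x), 82 high (z), 10, 13 or 16 mm thick (y; pinch it along y). One of each stands in the rack; which is which varies and no name tells it: the finger opening on it is the thickness. Its lowest 12 mm are a 6 mm thick tongue with square shoulders above. About 0.17 kg. Grip it in the top 30 mm
- coupon_c_mid (a point): centre, 41 mm below the top edge, of an upright bare aluminium coupon: 70 long (x), 82 high (z), 10, 13 or 16 mm thick (y; pinch it along y). One of each stands in the rack; which is which varies and no name tells it: the finger opening on it is the thickness. Its lowest 12 mm are a 6 mm thick tongue with square shoulders above. About 0.17 kg. Grip it in the top 30 mm
- rack: fixed grey plastic slab 100 x 250 x 22 mm; origin at the centre of its underside, y along its long side. Three slots at y = -80, 0, +80 mm, each 73 mm long (along x), 8 wide, 15 deep. In each hangs a coupon's tongue, the shoulders resting on the slab's top
- clamp: clamp's fixed grey base 135 x 107 x 12 mm; origin at its underside, 4 mm to -y of its middle. On it a dark steel block, top 46 mm high, with a pocket open at the top: 75 (x) by 14.8 (y), 34 mm deep to the base, rim bevelled 2 mm. The block is locked up to 8 mm off the origin along this y, either way, and does not give; no pose tells how far: touch both pocket walls with the tongue, or look
- seat (a point): nominal centre of the pocket floor (base top, above the base's origin); x along the pocket, z up; the true pocket is up to 8 mm off along y. Seated, the coupon's foot is at this height, its centre 41 mm higher, its top 48 mm above the block. From 8 to 18 mm before home the jaw holds the coupon up (5 to 20 N): press. Contact of coupon and clamp, all walls added, never over 70 N (20 N down makes about 45)
- jaw (a joint): sprung jaw, 30 mm wide, in the pocket's +y wall, its face 13 to 20 mm above the floor leaving 11.8 mm free, a 20-degree ramp above it. Value: how far it is pushed back (m): 0 when empty, about 0.0012 when the released 13 mm coupon stands in the pocket against the other wall, 0 with the 10 mm one; the 16 mm one does not enter. Spring 5 to 8 N
- weight_200: brass-coloured knobbed laboratory weight, 34 mm wide, 44 mm high, standing in front; origin at the centre of its underside; bystander
- timer: small bench timer 66 x 66 x 16 mm, lying to the right; origin at the centre of its underside; bystander
Things that resemble listed ones, but are neither listed nor needed, are in the scene too. What is shaped like the part that bears coupon_b_mid but green or orange is not meant.

How it is judged (in metres and radians):
On the way, in this order (a step that is already met when the one before it is completed fails the run):
1. a coupon is lifted clear of the rack (height (world z) of any of coupon_a_mid, coupon_b_mid, coupon_c_mid above 0.081 m), for 0.1 s.
2. a coupon is pressed down to the floor of the clamp's pocket and pushes the jaw back (((z of coupon_a_mid in the frame of seat between 0.038 and 0.0435 m and horizontal distance between coupon_a_mid and seat below 0.013 m and angle between coupon_a_mid's own z axis and vertical below 0.08 rad and angle between the x axis of coupon_a_mid and the x axis of clamp, either way round below 0.08 rad) or (z of coupon_b_mid in the frame of seat between 0.038 and 0.0435 m and horizontal distance between coupon_b_mid and seat below 0.013 m and angle between coupon_b_mid's own z axis and vertical below 0.08 rad and angle between the x axis of coupon_b_mid and the x axis of clamp, either way round below 0.08 rad) or (z of coupon_c_mid in the frame of seat between 0.038 and 0.0435 m and horizontal distance between coupon_c_mid and seat below 0.013 m and angle between coupon_c_mid's own z axis and vertical below 0.08 rad and angle between the x axis of coupon_c_mid and the x axis of clamp, either way round below 0.08 rad)) and value of joint jaw between 0.0005 and 0.0035 m), for 0.2 s.
At the end, for the whole second after the job is handed in: The coupon that fits (13 mm: jaw pushed back 0.5 to 3.5 mm) is at rest in the pocket, foot within 2.5 mm of the floor, centre within 13 mm of the nominal seat, upright and along it within 0.08 rad; the other two stand in their slots (moved < 12 mm, tilt < 0.15 rad); weight and timer moved < 30 mm (((z of coupon_a_mid in the frame of seat between 0.038 and 0.0435 m and horizontal distance between coupon_a_mid and seat below 0.013 m and angle between coupon_a_mid's own z axis and vertical below 0.08 rad and angle between the x axis of coupon_a_mid and the x axis of clamp, either way round below 0.08 rad and linear speed of coupon_a below 0.02 m/s and distance of each of coupon_b_mid, coupon_c_mid from where it was at the start of the episode below 0.012 m and angle between each of coupon_b_mid, coupon_c_mid's own z axis and vertical below 0.15 rad) or (z of coupon_b_mid in the frame of seat between 0.038 and 0.0435 m and horizontal distance between coupon_b_mid and seat below 0.013 m and angle between coupon_b_mid's own z axis and vertical below 0.08 rad and angle between the x axis of coupon_b_mid and the x axis of clamp, either way round below 0.08 rad and linear speed of coupon_b below 0.02 m/s and distance of each of coupon_a_mid, coupon_c_mid from where it was at the start of the episode below 0.012 m and angle between each of coupon_a_mid, coupon_c_mid's own z axis and vertical below 0.15 rad) or (z of coupon_c_mid in the frame of seat between 0.038 and 0.0435 m and horizontal distance between coupon_c_mid and seat below 0.013 m and angle between coupon_c_mid's own z axis and vertical below 0.08 rad and angle between the x axis of coupon_c_mid and the x axis of clamp, either way round below 0.08 rad and linear speed of coupon_c below 0.02 m/s and distance of each of coupon_a_mid, coupon_b_mid from where it was at the start of the episode below 0.012 m and angle between each of coupon_a_mid, coupon_b_mid's own z axis and vertical below 0.15 rad)) and value of joint jaw between 0.0005 and 0.0035 m and distance of each of weight_200, timer from where it was at the start of the episode below 0.03 m); the robot touches nothing.
It fails at once if a coupon is pressed against the clamp with more than 70 N (walls, jaw and floor added up) (contact force between any of coupon_a, coupon_b, coupon_c and clamp above 70 N).
It fails at once if a coupon too thin for the clamp is put into it (((z of coupon_a_mid in the frame of seat below 0.047 m and horizontal distance between coupon_a_mid and seat below 0.015 m) or (z of coupon_b_mid in the frame of seat below 0.047 m and horizontal distance between coupon_b_mid and seat below 0.015 m) or (z of coupon_c_mid in the frame of seat below 0.047 m and horizontal distance between coupon_c_mid and seat below 0.015 m)) and value of joint jaw below 0.0003 m).
It fails at once if the weight or the timer is pushed away by more than 30 mm (distance of any of weight_200, timer from where it was at the start of the episode above 0.03 m).
It also fails if it takes over 61 s, if anything falls off the work surface, if the arm or the gripper's body presses on something with over 40 N, if the wrist force passes 120 N, or if a joint passes its speed limit or range.

## Working session

There is one attempt and no reset: what is moved stays moved. The work goes in short steps, Python scripts to look and compute and a tool call to move; the robot and the scene stay as the last step left them, time stands still between calls to the robot, and variables do not carry over. Pictures are saved under pics/ and viewed, and the job is handed in when it is done.

Besides the shell and the picture viewer there is one more tool, called after "Request:" as a command line: name --argument value ..., lists and objects as JSON in quotes. move_arm: Moves the arm, as the interface text tells. Its arguments: {"type":"object","properties":{"motion":{"type":"array","items":{"type":"number"}}},"required":["motion"]}

```bash
mkdir -p pics; python3 - <<'E'
from station import r, imaging
import cv2
print(r.sense())
for n in ("scene","top","wrist"):
    p=imaging.camera_params(n); print(n,p)
    cv2.imwrite(f"pics/{n}0.png",imaging.capture(n))
E
```

```text
{'time_s': 0.0, 'joints': array([ 9.11314538e+01,  2.20888026e+01,  3.79759606e-01, -3.00092114e-02,
       -6.84100131e+01, -1.48166264e+01]), 'joint_velocities': array([ 0.01340327,  0.00056715,  0.02399594,  0.04100414, -0.0137649 ,
        0.08897925]), 'effort': array([-1.84133343e-03, -3.90659344e+01,  1.87393159e+01,  4.21976969e+00,
        1.09062347e-02, -1.97122949e-04]), 'tcp_pos': array([0.14769989, 0.60667736, 0.22147745]), 'ee_rot': array([[ 9.71564658e-01, -2.36773978e-01, -4.45887689e-04],
       [-2.36774390e-01, -9.71562418e-01, -2.08708471e-03],
       [ 6.09596269e-05,  2.13331253e-03, -9.99997723e-01]]), 'wrist_force': array([-0.75088057, -0.26092454,  1.00069985]), 'moment': array([-0.00749321,  0.04130675,  0.00461107]), 'gripper_width': 1.0003569566182755}
scene {'intrinsics': array([[484.82181481,   0.        , 251.87186088],
       [  0.        , 484.82181481, 192.43795972],
       [  0.        ,   0.        ,   1.        ]]), 'k1': 0.017490589773375746, 'world_from_camera': array([[ 0.71498808, -0.30381003,  0.62967572, -0.37959144],
       [-0.69904405, -
[... 500 characters left out ...]
3778054e-04,  5.68623207e-03,
        -8.66698301e-02],
       [-5.62461497e-03, -7.60448408e-02, -9.97088535e-01,
         1.01879879e+00],
       [ 0.00000000e+00,  0.00000000e+00,  0.00000000e+00,
         1.00000000e+00]])}
wrist {'intrinsics': array([[287.22553945,   0.        , 257.18695685],
       [  0.        , 287.22553945, 188.38174861],
       [  0.        ,   0.        ,   1.        ]]), 'k1': -0.0069654058190232945, 'world_from_camera': array([[-0.23719416, -0.94111395, -0.24092211,  0.21365042],
       [-0.97146003,  0.23031515,  0.05674799,  0.59088861],
       [ 0.00208168,  0.24750649, -0.968884  ,  0.38323982],
       [ 0.        ,  0.        ,  0.        ,  1.        ]])}
```

View pics/scene0.png

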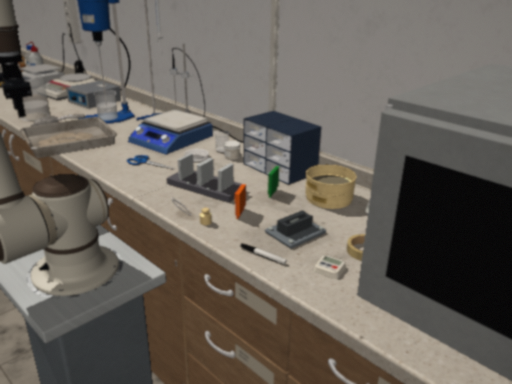

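View pics/top0.png

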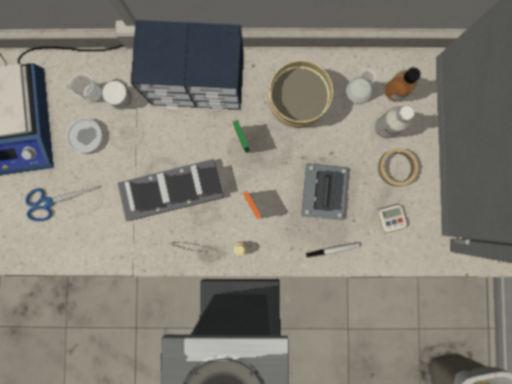

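View pics/wrist0.png

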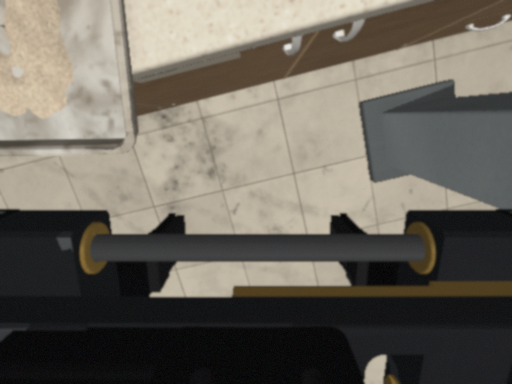

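The top picture shows the rack around (173,189) with three light coupons, the clamp at (325,191), the weight at (240,248) and the timer at (392,217). Orange and green decoys stand between the rack and the clamp. I'll zoom in on the rack and clamp.

```bash
python3 - <<'E'
import cv2,numpy as np
t=cv2.imread("pics/top0.png")
a=cv2.resize(t[150:230,110:235],None,fx=6,fy=6,interpolation=cv2.INTER_CUBIC)
b=cv2.resize(t[155:227,290:360],None,fx=8,fy=8,interpolation=cv2.INTER_CUBIC)
cv2.imwrite("pics/rack.png",a);cv2.imwrite("pics/clamp.png",b)
s=cv2.imread("pics/scene0.png")
cv2.imwrite("pics/sc.png",cv2.resize(s[140:260,150:340],None,fx=4,fy=4,interpolation=cv2.INTER_CUBIC))
E
```

```text
(no output)
```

View pics/rack.png

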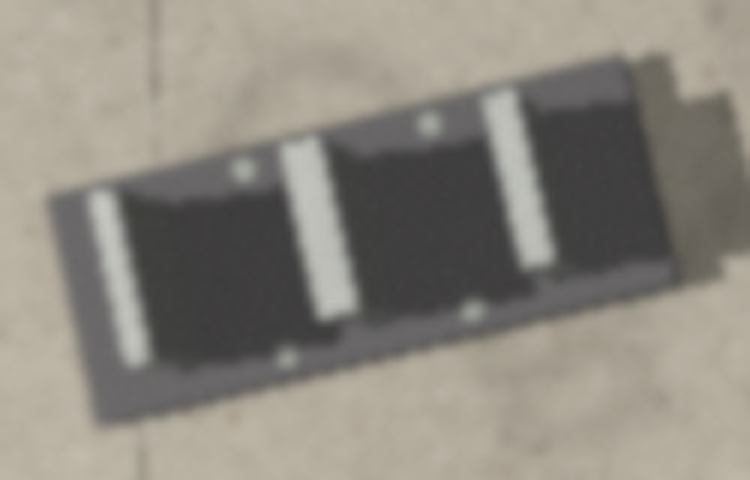

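View pics/clamp.png

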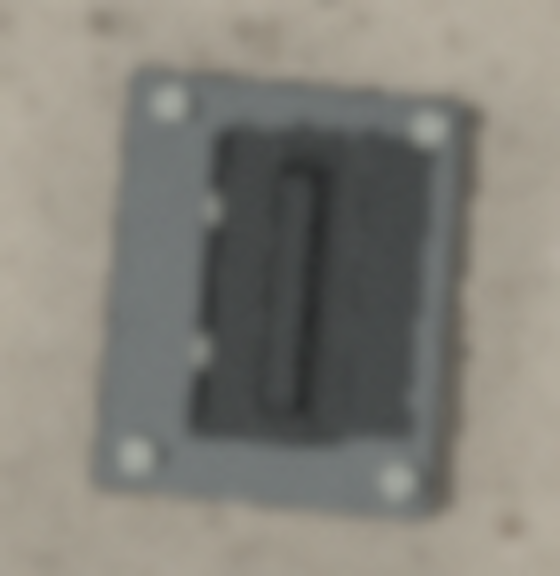

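View pics/sc.png

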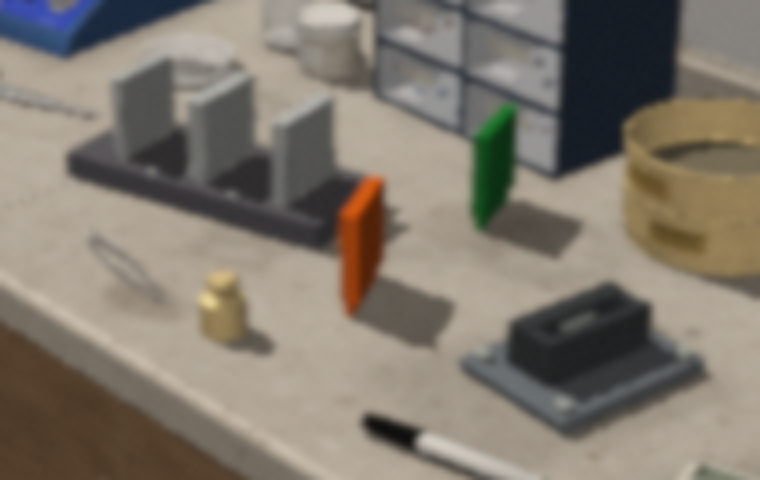

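```bash
cat > h.py <<'E'
import numpy as np, cv2
from station import r, imaging
def ray(n,uv,p=None):
    p=p or imaging.camera_params(n); K=p["intrinsics"]; T=p["world_from_camera"]
    uv=np.atleast_2d(np.float64(uv))
    q=cv2.undistortPoints(uv[:,None],K,np.array([p["k1"],0,0,0.]))[:,0]
    d=np.c_[q,np.ones(len(q))]@T[:3,:3].T
    return T[:3,3],d
def plane(n,uv,z,p=None):
    o,d=ray(n,uv,p); return (o+d*((z-o[2])/d[:,2])[:,None])[:,:2]
def proj(n,X,p=None):
    p=p or imaging.camera_params(n); T=np.linalg.inv(p["world_from_camera"])
    return cv2.projectPoints(np.atleast_2d(np.float64(X)),cv2.Rodrigues(T[:3,:3])[0],T[:3,3],p["intrinsics"],np.array([p["k1"],0,0,0.]))[0][:,0]
E
python3 - <<'E'
from h import *
t=cv2.imread("pics/top0.png")
hsv=cv2.cvtColor(t,cv2.COLOR_BGR2HSV)
m=((t.min(2)>150)&(hsv[:,:,1]<22)).astype(np.uint8); m[:155]=0;m[225:]=0;m[:,:115]=0;m[:,235:]=0
cs,_=cv2.findContours(m,cv2.RETR_EXTERNAL,cv2.CHAIN_APPROX_NONE)
for c in cs:
    if cv2.contourArea(c)<40: continue
    rr=cv2.minAreaRect(c); b=cv2.boxPoints(rr); w=plane("top",b,0.092)
    print(rr,w.mean(0),[np.linalg.norm(w[i]-w[i-1]) for i in (0,1)],
      [np.degrees(np.arctan2(*(w[i]-w[i-1])[::-1])) for i in (0,1)])
# rack corners (zoom)
rc=np.array([[50,200],[630,55],[680,285],[100,425]])/6+[110,150]
w=plane("top",rc,0.022);print(w, w.mean(0))
# clamp base corners
bc=np.array([[140,75],[465,105],[435,515],[97,485]])/8+[290,155]
w=plane("top",bc,0.012);print("base",w,w.mean(0),np.degrees(np.arctan2(*(w[0]-w[3])[::-1])),np.linalg.norm(w[0]-w[3]),np.linalg.norm(w[0]-w[1]))
pc=np.array([[278,168],[322,168],[308,412],[262,410]])/8+[290,155]
w=plane("top",pc,0.046);print("pocket",w,w.mean(0),np.degrees(np.arctan2(*(w[0]-w[3])[::-1])))
bl=np.array([[222,130],[435,140],[410,438],[192,430]])/8+[290,155]
w=plane("top",bl,0.046);print("block",w,w.mean(0),np.degrees(np.arctan2(*(w[0]-w[3])[::-1])))
E
```

```text
((129.188232421875, 195.8470458984375), (28.85175132751465, 3.6878178119659424), 77.47119140625) [0.49971192 0.2186153 ] [np.float64(0.06788549520990118), np.float64(0.008651880006686033)] [np.float64(13.988046549067075), np.float64(-77.41286504711101)]
((162.5477294921875, 187.37359619140625), (29.156784057617188, 6.146159648895264), 77.00537872314453) [0.5196233  0.14069196] [np.float64(0.06862581782205782), np.float64(0.014404164594890604)] [np.float64(14.083627661333336), np.float64(-76.9249534908738)]
((195.8590087890625, 179.15081787109375), (28.85895538330078, 4.809825897216797), 76.75948333740234) [0.53895264 0.06289578] [np.float64(0.06795496249270219), np.float64(0.01127186065524106)] [np.float64(13.939599112259826), np.float64(-76.65796241065944)]
[[0.53464469 0.26998777]
 [0.59596486 0.02643253]
 [0.49918244 0.00464518]
 [0.44050019 0.24643523]] [0.51757304 0.13687518]
base [[ 0.58409674 -0.20795962]
 [ 0.57456824 -0.31116872]
 [ 0.4447432  -0.29963507]
 [ 0.45410614 -0.19332398]] [ 0.51437858 -0.25302185] -6.423879111840458 0.1308119124955175 0.10364801509594163
pocket [[ 0.55101068 -0.24591385]
 [ 0.55101928 -0.25940427]
 [ 0.47631131 -0.25418492]
 [ 0.47691299 -0.24017006]] [ 0.51381356 -0.24991828] -4.432498541234766
block [[ 0.56271283 -0.22887164]
 [ 0.55967186 -0.29419737]
 [ 0.4684145  -0.28517065]
 [ 0.47081503 -0.21877808]] [ 0.51540356 -0.25675444] -6.267936041317709
```

```bash
cat >> h.py <<'E'
def goto(x,y,z,yaw):
    s=r.sense(); R=s["ee_rot"]; d=R.T@(np.array([x,y,z])-s["tcp_pos"])
    c,n=np.cos(np.radians(yaw)),np.sin(np.radians(yaw))
    Rt=np.array([[c,n,0],[n,-c,0],[0,0,-1.]])
    w=np.degrees(cv2.Rodrigues(R.T@Rt)[0].ravel())/5
    print("t",s["time_s"],"tcp",s["tcp_pos"].round(4),"F",s["wrist_force"].round(2),"w",s["gripper_width"]); print(np.r_[d/.04,w].round(3))
E
python3 - <<'E'
from h import *
goto(.539,.063,.22,14)
s=r.sense(); print(proj("wrist",s["tcp_pos"]))
E
```

```text
t 0.15 tcp [0.1477 0.6068 0.2217] F [-0.39  0.01  0.2 ] w 0.9988577236820795
[ 1.2722e+01  1.0895e+01  6.2000e-02  1.9000e-02  4.0000e-03 -5.5370e+00]
[[257.02909997 231.00327739]]
```

Request:
move_arm --motion '[3.2,2.7,0,0,0,-1.4,0,6.4,5.4,0,0,0,-2.8,0,9.5,8.2,0,0,0,-4.1,0,12.72,10.9,0.05,0.02,0,-5.54,0,12.72,10.9,0.05,0.02,0,-5.54,0,12.72,10.9,0.05,0.02,0,-5.54,0,12.72,10.9,0.05,0.02,0,-5.54,0,12.72,10.9,0.05,0.02,0,-5.54,0,12.72,10.9,0.05,0.02,0,-5.54,0,12.72,10.9,0.05,0.02,0,-5.54,0,12.72,10.9,0.05,0.02,0,-5.54,0,12.72,10.9,0.05,0.02,0,-5.54,0,12.72,10.9,0.05,0.02,0,-5.54,0,12.72,10.9,0.05,0.02,0,-5.54,0,12.72,10.9,0.05,0.02,0,-5.54,0,12.72,10.9,0.05,0.02,0,-5.54,0,12.72,10.9,0.05,0.02,0,-5.54,0,12.72,10.9,0.05,0.02,0,-5.54,0,12.72,10.9,0.05,0.02,0,-5.54,0,12.72,10.9,0.05,0.02,0,-5.54,0]'

```text
time_s: 1.82
tcp_pos: [0.5382, 0.0636, 0.2204]
ee_rot: [[0.97, 0.243, -0.001], [0.243, -0.97, 0.0], [-0.001, -0.0, -1.0]]
wrist_force: [0.2, -0.2, 0.2]
gripper_width: 0.497
```

```bash
python3 - <<'E'
from h import *
goto(.539,.063,.20,14)
im=imaging.capture("wrist"); cv2.imwrite("pics/w1.png",im)
im=imaging.capture("scene"); cv2.imwrite("pics/s1.png",im)
p=imaging.camera_params("wrist"); np.save("p1.npy",p["world_from_camera"])
print(r.sense()["joints"])
print(proj("wrist",[[.5196,.1407,.092],[.539,.063,.092],[.514,-.25,.046]]))
E
```

```text
t 1.8167 tcp [0.5382 0.0636 0.2204] F [ 0.17 -0.18  0.24] w 0.49667283264534234
[ 0.016  0.018  0.509 -0.005  0.009  0.015]
[ 2.39165443e+01  1.40567183e+01 -1.14098339e+01 -2.28636938e-02
 -6.45344442e+01  8.02326655e+01]
[[180.86436625 181.75363026]
 [258.01840954 181.87971765]
 [489.43429459 250.13002743]]
```

View pics/w1.png

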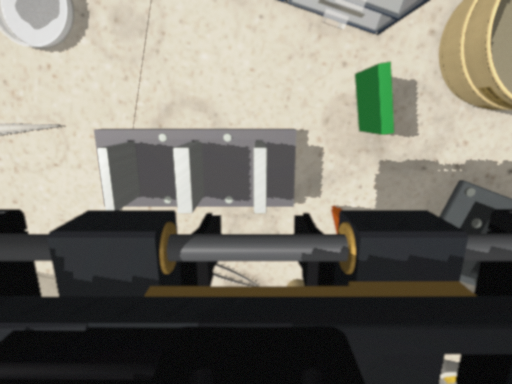

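```bash
python3 - <<'E'
from h import *
t=cv2.imread("pics/w1.png")
m=(t.min(2)>195).astype(np.uint8); m[:140]=0;m[215:]=0;m[:,:90]=0;m[:,285:]=0
cs,_=cv2.findContours(m,cv2.RETR_EXTERNAL,cv2.CHAIN_APPROX_NONE)
for c in cs:
    if cv2.contourArea(c)<150: continue
    rr=cv2.minAreaRect(c); b=cv2.boxPoints(rr); w=plane("wrist",b,0.092)
    print(rr,w.mean(0),[np.linalg.norm(w[i]-w[i-1]) for i in (0,1)],
      [np.degrees(np.arctan2(*(w[i]-w[i-1])[::-1])) for i in (0,1)])
cv2.imwrite("pics/w1z.png",cv2.resize(t[120:230,90:300],None,fx=3.5,fy=3.5,interpolation=cv2.INTER_CUBIC))
E
```

```text
((259.4999694824219, 180.49998474121094), (62.99999237060547, 10.999998092651367), 90.0) [0.53989568 0.06164136] [np.float64(0.06696243541747747), np.float64(0.011089847104215221)] [np.float64(13.94937938906989), np.float64(-75.8871931805863)]
((184.71791076660156, 181.0159912109375), (67.02478790283203, 18.91312026977539), 86.76029968261719) [0.52032487 0.13672461] [np.float64(0.0713313909387712), np.float64(0.019145791578327066)] [np.float64(13.22826080447606), np.float64(-72.7050251509296)]
((101.0, 174.0), (68.0, 22.0), 90.0) [0.50648231 0.22221073] [np.float64(0.0724078408620115), np.float64(0.022162672213310693)] [np.float64(5.904328957531633), np.float64(-75.96238521349076)]
```

View pics/w1z.png

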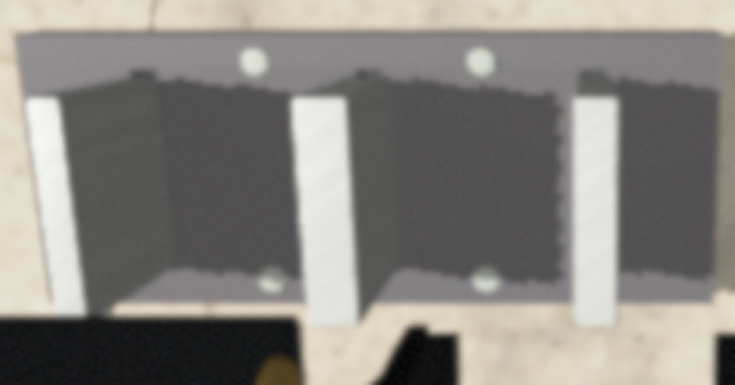

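```bash
python3 - <<'E'
from h import *
goto(.540,.0627,.060,14)
E
```

```text
t 1.9167 tcp [0.5383 0.064  0.2207] F [-0.35  0.32 -0.01] w 0.5005453884592874
[ 3.500e-02  4.400e-02  4.017e+00 -4.000e-03  1.000e-03  2.800e-02]
```

Request:
move_arm --motion '[0.035,0.04,0.6,0,0,0.03,0,0.035,0.04,1.4,0,0,0.03,0,0.035,0.04,2.2,0,0,0.03,0,0.035,0.04,2.9,0,0,0.03,0,0.035,0.04,3.5,0,0,0.03,0,0.035,0.04,4.0,0,0,0.03,0,0.035,0.04,4.0,0,0,0.03,0,0.035,0.04,4.0,0,0,0.03,0,0.035,0.04,4.0,0,0,0.03,0.4,0.035,0.04,4.0,0,0,0.03,0.6,0.035,0.04,4.0,0,0,0.03,1,0.035,0.04,4.0,0,0,0.03,1,0.035,0.04,4.0,0,0,0.03,1,0.035,0.04,4.0,0,0,0.03,1,0.035,0.04,4.0,0,0,0.03,1,0.035,0.04,4.0,0,0,0.03,1,0.035,0.04,4.0,0,0,0.03,1]'

```text
time_s: 3.33
tcp_pos: [0.5403, 0.0627, 0.0612]
ee_rot: [[0.97, 0.242, 0.0], [0.242, -0.97, 0.0], [0.0, -0.0, -1.0]]
wrist_force: [-0.7, -1.1, 3.5]
gripper_width: 0.147
```

Request:
move_arm --motion '[0,0,-0.3,0,0,0,1,0,0,-1,0,0,0,1,0,0,-1.8,0,0,0,1,0,0,-2.6,0,0,0,1,0,0,-3.4,0,0,0,1,0,0,-3.4,0,0,0,1,0,0,-3.4,0,0,0,1]'

```text
time_s: 3.92
tcp_pos: [0.5406, 0.0632, 0.1983]
ee_rot: [[0.97, 0.241, 0.003], [0.241, -0.97, 0.002], [0.004, -0.002, -1.0]]
wrist_force: [-0.9, 0.4, -2.8]
gripper_width: 0.147
```

```bash
python3 - <<'E'
from h import *
a=np.radians(-6.2)
goto(.514-.075*np.cos(a),-.25-.075*np.sin(a),.19,-6.2)
E
```

```text
t 3.9167 tcp [0.5406 0.0632 0.1983] F [-0.9   0.38 -2.79] w 0.14661931796976813
[-4.297  6.792  0.182 -0.025 -0.04   4.035]
```

Request:
move_arm --motion '[-0.5,0.7,0,0,0,0.4,1,-1,1.4,0,0,0,0.9,1,-1.5,2.2,0,0,0,1.4,1,-2,3.0,0,0,0,1.9,1,-2.5,3.8,0,0,0,2.4,1,-3,4.6,0,0,0,2.9,1,-3.5,5.3,0,0,0,3.4,1,-3.9,5.9,0.1,0,0,3.8,1,-4.1,6.4,0.18,0,0,4.03,1,-4.3,6.8,0.18,-0.02,-0.04,4.03,1,-4.3,6.8,0.18,-0.02,-0.04,4.03,1,-4.3,6.8,0.18,-0.02,-0.04,4.03,1,-4.3,6.8,0.18,-0.02,-0.04,4.03,1,-4.3,6.8,0.18,-0.02,-0.04,4.03,1]'

```text
time_s: 5.08
tcp_pos: [0.4392, -0.2414, 0.1892]
ee_rot: [[0.994, -0.107, -0.002], [-0.107, -0.994, 0.001], [-0.002, -0.001, -1.0]]
wrist_force: [0.5, 0.1, -4.0]
gripper_width: 0.144
```

```bash
python3 - <<'E'
from h import *
goto(.514,-.25,.13,-6.2)
im=imaging.capture("wrist"); cv2.imwrite("pics/w2.png",im)
im=imaging.capture("scene"); cv2.imwrite("pics/s2.png",im)
p=imaging.camera_params("wrist"); np.save("p2.npy",p["world_from_camera"])
print(proj("wrist",[[.514,-.25,.046]]))
E
```

```text
t 5.0833 tcp [ 0.4392 -0.2414  0.1892] F [ 0.47  0.12 -4.  ] w 0.14409174056285806
[ 1.886  0.016  1.478 -0.012  0.02   0.014]
[[257.68590139 107.71180081]]
```

View pics/w2.png

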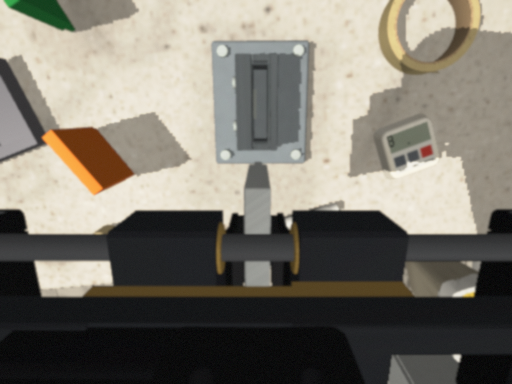

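View pics/s2.png

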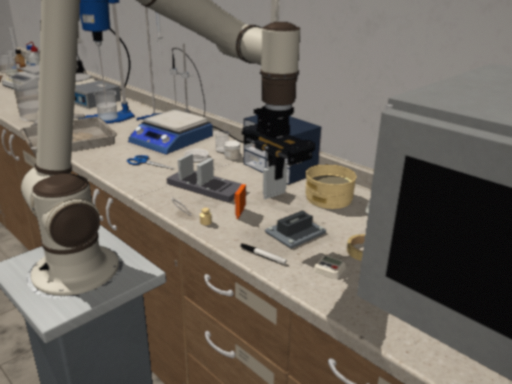

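The coupon is held between the fingers. The clamp is upright in the wrist view, with its base at (212-310, 41-163) and its pocket near (260,100). I'll zoom in.

```bash
python3 - <<'E'
from h import *
t=cv2.imread("pics/w2.png")
c=t[35:215,205:320]
z=cv2.resize(c,None,fx=4.4*0.75,fy=4.4*0.75,interpolation=cv2.INTER_CUBIC)
z=np.clip(z.astype(float)*1.8,0,255).astype(np.uint8)
z=cv2.resize(t[35:175,205:320],None,fx=4.2,fy=4.2,interpolation=cv2.INTER_CUBIC)
z=np.clip(z.astype(float)*1.7,0,255).astype(np.uint8)
cv2.imwrite("pics/w2z.png",z)
g=cv2.cvtColor(t,cv2.COLOR_BGR2GRAY).astype(int)
for y0 in (75,90,105,120): print(y0,list(zip(range(230,312),g[y0:y0+8,230:312].mean(0).round().astype(int).tolist())) if y0==75 else g[y0:y0+8,230:312].mean(0).round().astype(int).tolist())
E
```

```text
75 [(230, 161), (231, 166), (232, 175), (233, 177), (234, 163), (235, 134), (236, 109), (237, 100), (238, 99), (239, 101), (240, 102), (241, 101), (242, 101), (243, 100), (244, 99), (245, 99), (246, 100), (247, 100), (248, 100), (249, 97), (250, 88), (251, 73), (252, 66), (253, 78), (254, 92), (255, 99), (256, 100), (257, 100), (258, 100), (259, 100), (260, 100), (261, 100), (262, 100), (263, 100), (264, 99), (265, 96), (266, 86), (267, 80), (268, 86), (269, 92), (270, 95), (271, 98), (272, 101), (273, 102), (274, 102), (275, 101), (276, 96), (277, 92), (278, 93), (279, 97), (280, 100), (281, 100), (282, 100), (283, 100), (284, 100), (285, 100), (286, 100), (287, 100), (288, 100), (289, 100), (290, 100), (291, 100), (292, 101), (293, 101), (294, 102), (295, 101), (296, 101), (297, 102), (298, 102), (299, 103), (300, 112), (301, 131), (302, 150), (303, 158), (304, 158), (305, 152), (306, 138), (307, 122), (308, 120), (309, 126), (310, 130), (311, 132)]
90 [162, 161, 161, 159, 151, 134, 113, 101, 99, 100, 102, 102, 101, 100, 100, 100, 99, 99, 100, 99, 91, 79, 76, 90, 103, 108, 106, 103
[... 349 characters left out ...]
 99, 100, 99, 91, 78, 75, 91, 104, 109, 106, 104, 102, 102, 101, 101, 101, 101, 100, 98, 88, 83, 88, 92, 92, 96, 99, 100, 100, 98, 92, 92, 98, 101, 101, 101, 101, 101, 102, 102, 102, 102, 101, 101, 102, 101, 101, 102, 102, 102, 103, 105, 114, 128, 144, 154, 158, 157, 151, 138, 123, 120, 125, 128, 128, 135]
120 [162, 162, 168, 178, 184, 170, 140, 113, 101, 100, 100, 102, 102, 101, 101, 101, 100, 99, 99, 98, 91, 79, 72, 77, 89, 98, 101, 102, 101, 101, 102, 102, 101, 101, 100, 97, 89, 84, 90, 94, 94, 95, 98, 99, 100, 98, 94, 92, 97, 101, 102, 102, 102, 103, 103, 103, 103, 103, 102, 102, 101, 101, 102, 102, 102, 103, 103, 104, 109, 124, 144, 157, 161, 159, 149, 133, 125, 131, 135, 136, 146, 173]
```

View pics/w2z.png

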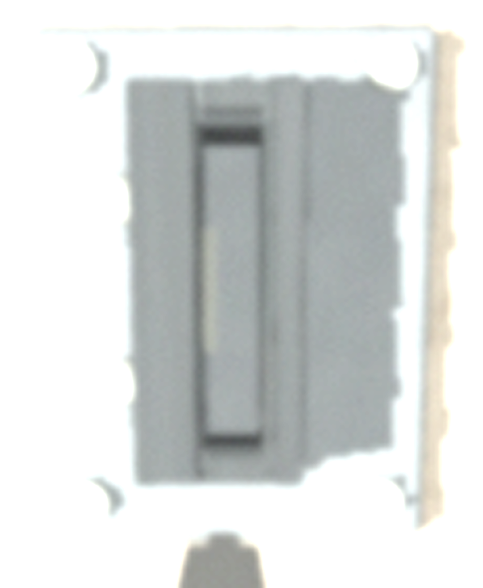

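```bash
python3 - <<'E'
from h import *
p=imaging.camera_params("wrist"); p["world_from_camera"]=np.load("p2.npy")
a=np.radians(-6.2); ex=np.array([np.cos(a),np.sin(a)]); ey=np.array([-ex[1],ex[0]])
def L(uv,z): 
    w=plane("wrist",uv,z,p)
    return np.c_[w@ex,w@ey]*1000
def P(x,y):return (x/4.2+205-.5+.12,y/4.2+35-.5+.12)
print("block",L([(235.5,100),(276.5,100),P(220,78),P(220,483)],.046).round(1))
print("rim",L([(250.5,79),(268.3,79),(250.5,124),(268.3,124)],.046).round(1))
print("xends",L([P(232,125),P(232,448)],.045).round(1), L([P(232,105),P(232,460)],.046).round(1))
print("base",L([(212.3,100),(309.5,100),(260,41),(260,163)],.012).round(1))
s=r.sense();t=s["tcp_pos"][:2];print("tcp",t@ex*1000,t@ey*1000)
# base corners/yaw from left edge
t=cv2.imread("pics/w2.png"); g=t.astype(int)
for y in (60,75,100,125,145): print(y,g[y-3:y+4,204:222].mean((0,2)).round().astype(int).tolist(),g[y-3:y+4,302:320].mean((0,2)).round().astype(int).tolist())
E
```

```text
block [[ 545.5 -170.4]
 [ 545.6 -212.2]
 [ 589.6 -192.3]
 [ 495.1 -192.4]]
rim [[ 565.7 -185.8]
 [ 565.7 -203.6]
 [ 521.7 -185.6]
 [ 521.7 -204.1]]
xends [[ 579.5 -195.1]
 [ 503.8 -195.4]] [[ 583.7 -195.1]
 [ 500.9 -195.4]]
base [[ 547.1 -141.7]
 [ 547.3 -251.7]
 [ 608.3 -195.4]
 [ 475.2 -195.9]]
tcp 463.03563483181483 -192.49376365534266
60 [215, 214, 214, 214, 213, 212, 208, 193, 170, 159, 159, 160, 159, 160, 160, 160, 159, 159] [145, 151, 153, 151, 143, 128, 118, 121, 127, 129, 132, 145, 173, 197, 207, 208, 207, 207]
75 [214, 214, 213, 213, 212, 212, 210, 203, 186, 168, 161, 161, 162, 162, 162, 162, 162, 162] [150, 157, 158, 153, 141, 125, 119, 125, 131, 133, 145, 173, 198, 208, 209, 210, 210, 210]
100 [216, 215, 216, 216, 217, 217, 216, 214, 206, 189, 168, 160, 161, 162, 162, 162, 163, 162] [159, 159, 156, 144, 127, 120, 126, 129, 132, 144, 171, 198, 207, 208, 207, 206, 205, 205]
125 [214, 213, 213, 212, 211, 211, 211, 211, 210, 205, 188, 169, 159, 160, 161, 161, 161, 162] [161, 159, 148, 131, 124, 129, 133, 134, 144, 171, 197, 207, 208, 207, 206, 205, 206, 207]
145 [217, 217, 215, 213, 210, 208, 207, 207, 207, 205, 197, 181, 167, 162, 162, 163, 162, 163] [158, 152, 137, 125, 124, 129, 132, 143, 170, 196, 206, 207, 208, 209, 211, 212, 213, 212]
```

```bash
cat >> h.py <<'E'
a=np.radians(-6.2); EX=np.array([np.cos(a),np.sin(a)]); EY=np.array([-EX[1],EX[0]])
def gl(ex,ey,z):
    s=r.sense(); t=s["tcp_pos"][:2]*1000; print("local",(t@EX).round(2),(t@EY).round(2),"Floc",(s["wrist_force"][:2]@EX).round(2),(s["wrist_force"][:2]@EY).round(2))
    w=(ex*EX+ey*EY)/1000; goto(w[0],w[1],z,-6.2)
E
python3 -c "
from h import *
gl(541.6,-194.8,.112)"
```

```text
local 463.04 -192.49 Floc 0.5 -0.25
t 5.1833 tcp [ 0.4395 -0.2414  0.1898] F [ 0.47 -0.3  -2.4 ] w 0.15000375712426534
[ 1.965  0.062  1.944 -0.008  0.006  0.02 ]
```

Request:
move_arm --motion '[0.7,0.06,0.3,0,0,0.02,1,1.4,0.06,0.8,0,0,0.02,1,1.965,0.06,1.4,0,0,0.02,1,1.965,0.06,1.9,0,0,0.02,1,1.965,0.06,1.944,0,0,0.02,1,1.965,0.06,1.944,0,0,0.02,1,1.965,0.06,1.944,0,0,0.02,1,1.965,0.06,1.944,0,0,0.02,1]'

```text
time_s: 5.85
tcp_pos: [0.518, -0.2522, 0.114]
ee_rot: [[0.994, -0.107, 0.003], [-0.107, -0.994, -0.0], [0.003, -0.0, -1.0]]
wrist_force: [-1.0, 0.0, -2.1]
gripper_width: 0.148
```

```bash
python3 - <<'E'
from h import *
gl(541.6,-194.8,.0915)
im=imaging.capture("wrist"); cv2.imwrite("pics/w3.png",im)
im=imaging.capture("scene"); cv2.imwrite("pics/s3.png",cv2.resize(im[130:280,200:390],None,fx=4,fy=4,interpolation=cv2.INTER_CUBIC))
cv2.imwrite("pics/w3.png",im if 0 else cv2.imread("pics/w3.png"))
im=imaging.capture("top"); cv2.imwrite("pics/t3.png",im)
E
```

```text
local 542.24 -194.75 Floc -0.99 -0.11
t 5.85 tcp [ 0.518  -0.2522  0.114 ] F [-0.99  0.   -2.12] w 0.14819863015782891
[-0.018  0.001  0.562 -0.    -0.03   0.007]
```

View pics/s3.png

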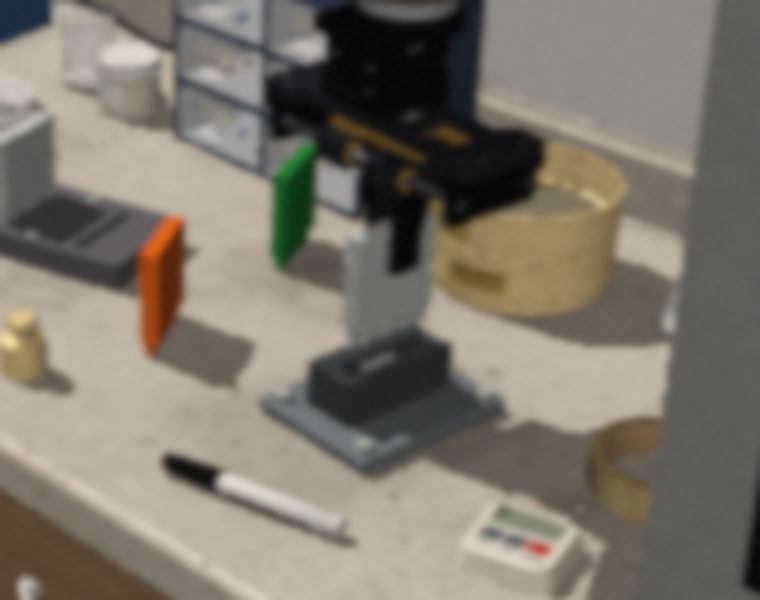

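View pics/w3.png

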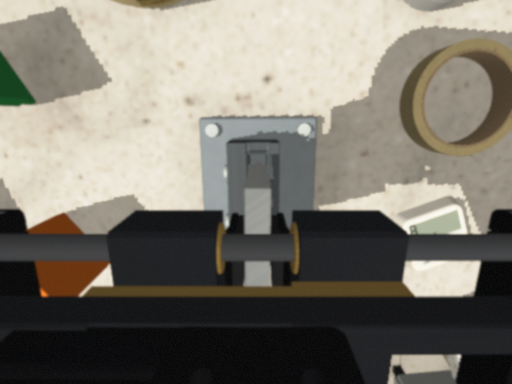

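```bash
python3 - <<'E'
from h import *
t=cv2.imread("pics/w3.png")
z=cv2.resize(t[110:240,195:325],None,fx=4.5,fy=4.5,interpolation=cv2.INTER_CUBIC)
z=np.clip(z.astype(float)*1.6,0,255).astype(np.uint8)
cv2.imwrite("pics/w3z.png",z)
e=lambda x,y,z: np.r_[(x*EX+y*EY)/1000,z]
s=r.sense();tt=s["tcp_pos"][:2]*1000;X,Y=tt@EX,tt@EY
print(proj("wrist",[e(541.7+37.5,-194.8,.044),e(541.7+47.2,-194.8,.046),e(X+35,Y,.0628),e(X+35,Y,.0748),e(X+35,Y,.1448)])-[195,110])
E
```

```text
[[61.94832407 44.3264083 ]
 [61.93651673 32.43130758]
 [61.91825071 50.6312505 ]
 [61.89562483 53.21372446]
 [61.68571581 77.1754707 ]]
```

View pics/w3z.png

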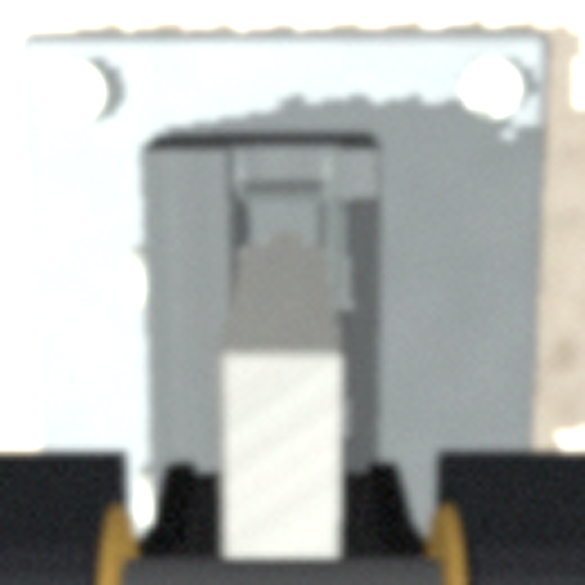

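Request:
move_arm --motion '[0,0,0.2,0,0,0,1,0,0,0.4,0,0,0,1,0,0,0.55,0,-0.03,0,1,0,0,0.57,0,-0.03,0,1,0,0,0.57,0,-0.03,0,1,0,0,0.57,0,-0.03,0,1]'

```text
time_s: 6.5
tcp_pos: [0.5179, -0.2523, 0.0906]
ee_rot: [[0.994, -0.108, -0.001], [-0.108, -0.994, 0.0], [-0.001, -0.0, -1.0]]
wrist_force: [0.9, -0.0, -0.9]
gripper_width: 0.147
```

```bash
python3 -c "
from h import *
gl(542.2,-194.8,.0905)"
```

```text
local 542.09 -194.88 Floc 0.92 0.07
t 6.5 tcp [ 0.5179 -0.2523  0.0906] F [ 0.93 -0.03 -0.92] w 0.146688158303409
[ 0.003 -0.002  0.002 -0.003  0.009  0.002]
```

Request:
move_arm --motion '[0,0.03,0,0,0,0,1,0,0.06,0,0,0,0,1,0,0.075,0,0,0,0,1,0,0.075,0,0,0,0,1]'

```text
time_s: 6.83
tcp_pos: [0.5176, -0.2554, 0.0907]
ee_rot: [[0.994, -0.108, -0.0], [-0.108, -0.994, 0.0], [-0.0, -0.0, -1.0]]
wrist_force: [-0.5, 0.8, -2.2]
gripper_width: 0.147
```

Request:
move_arm --motion '[0,0.02,0,0,0,0,1,0,0.02,0,0,0,0,1]'

```text
time_s: 7.0
tcp_pos: [0.5176, -0.2564, 0.0909]
ee_rot: [[0.994, -0.108, -0.0], [-0.108, -0.994, 0.0], [-0.0, -0.0, -1.0]]
wrist_force: [0.2, -0.3, -2.2]
gripper_width: 0.144
```

```bash
python3 -c "
from h import *
gl(542.2,-194.8,.0905)"
```

```text
local 542.27 -199.02 Floc 0.19 -0.31
t 7.0 tcp [ 0.5176 -0.2564  0.0909] F [ 0.16 -0.33 -2.24] w 0.14406066559276876
[-0.002 -0.106  0.009 -0.001  0.002 -0.002]
```

Request:
move_arm --motion '[0,0.02,0,0,0,0,1,0,0.02,0,0,0,0,1]'

```text
time_s: 7.17
tcp_pos: [0.5175, -0.2569, 0.0909]
ee_rot: [[0.994, -0.108, 0.0], [-0.108, -0.994, 0.001], [-0.0, -0.001, -1.0]]
wrist_force: [0.0, 2.2, -1.8]
gripper_width: 0.145
```

Request:
move_arm --motion '[0,0.02,0,0,0,0,1,0,0.02,0,0,0,0,1]'

```text
time_s: 7.33
tcp_pos: [0.5175, -0.2571, 0.0909]
ee_rot: [[0.994, -0.108, 0.0], [-0.108, -0.994, 0.002], [-0.0, -0.002, -1.0]]
wrist_force: [0.4, 3.6, -1.5]
gripper_width: 0.143
```

Request:
move_arm --motion '[0,-0.05,0,0,0,0,1,0,-0.1,0,0,0,0,1,0,-0.15,0,0,0,0,1,0,-0.19,0,0,0,0,1,0,-0.19,0,0,0,0,1]'

```text
time_s: 7.75
tcp_pos: [0.5183, -0.2494, 0.0909]
ee_rot: [[0.994, -0.108, 0.0], [-0.108, -0.994, 0.001], [-0.0, -0.001, -1.0]]
wrist_force: [0.5, 0.5, -2.8]
gripper_width: 0.144
```

```bash
python3 -c "
from h import *
gl(542.2,-194.8,.0905)"
```

```text
local 542.19 -192.0 Floc 0.42 0.53
t 7.75 tcp [ 0.5183 -0.2494  0.0909] F [ 0.47  0.48 -2.84] w 0.14369195831800202
[ 0.     0.07   0.01  -0.016  0.002  0.002]
```

Request:
move_arm --motion '[0,-0.02,0,0,0,0,1,0,-0.02,0,0,0,0,1]'

```text
time_s: 7.92
tcp_pos: [0.5184, -0.2486, 0.0909]
ee_rot: [[0.994, -0.108, -0.0], [-0.108, -0.994, 0.001], [-0.0, -0.001, -1.0]]
wrist_force: [0.2, 0.5, -2.3]
gripper_width: 0.146
```

Request:
move_arm --motion '[0,-0.02,0,0,0,0,1,0,-0.02,0,0,0,0,1]'

```text
time_s: 8.08
tcp_pos: [0.5184, -0.2481, 0.0909]
ee_rot: [[0.994, -0.107, -0.0], [-0.107, -0.994, 0.001], [-0.0, -0.001, -1.0]]
wrist_force: [-0.4, -2.5, -2.5]
gripper_width: 0.152
```

Request:
move_arm --motion '[0,-0.02,0,0,0,0,1,0,-0.02,0,0,0,0,1]'

```text
time_s: 8.25
tcp_pos: [0.5184, -0.2479, 0.0909]
ee_rot: [[0.994, -0.107, -0.0], [-0.107, -0.994, -0.0], [-0.0, 0.0, -1.0]]
wrist_force: [-1.1, -3.5, -2.6]
gripper_width: 0.147
```

```bash
python3 -c "
from h import *
gl(542.2,-194.8,.0905)"
```

```text
local 542.17 -190.44 Floc -0.73 -3.56
t 8.25 tcp [ 0.5184 -0.2479  0.0909] F [-1.11 -3.46 -2.62] w 0.14701356560978512
[0.001 0.109 0.011 0.003 0.004 0.011]
```

Request:
move_arm --motion '[0,0.04,0,0,0,0.01,1,0,0.08,0,0,0,0.01,1,0,0.12,0,0,0,0.01,1,0,0.134,0,0,0,0.01,1,0,0.134,0.05,0,0,0.01,1,0,0.134,0.1,0,0,0.01,1,0,0.134,0.1,0,0,0.01,1]'

```text
time_s: 8.83
tcp_pos: [0.5175, -0.253, 0.0863]
ee_rot: [[0.994, -0.108, -0.001], [-0.108, -0.994, 0.0], [-0.001, -0.0, -1.0]]
wrist_force: [-0.2, 0.2, -1.8]
gripper_width: 0.147
```

```bash
python3 -c "
from h import *
gl(542.2,-195.8,.080)"
```

```text
local 541.77 -195.66 Floc -0.24 0.2
t 8.8333 tcp [ 0.5175 -0.253   0.0863] F [-0.22  0.22 -1.82] w 0.14732511842227178
[ 0.011  0.004  0.158 -0.001  0.016 -0.002]
```

Foot at about 35 mm height; now lowering the shoulders into the pocket.

Request:
move_arm --motion '[0.01,0,0.04,0,0,0,1,0.01,0,0.08,0,0,0,1,0.01,0,0.11,0,0,0,1,0.01,0,0.11,0,0,0,1]'

```text
time_s: 9.17
tcp_pos: [0.5176, -0.2529, 0.0815]
ee_rot: [[0.994, -0.108, -0.002], [-0.108, -0.994, 0.001], [-0.002, -0.0, -1.0]]
wrist_force: [0.6, -0.8, -1.6]
gripper_width: 0.145
```

Request:
move_arm --motion '[0,0,0.03,0,0,0,1,0,0,0.06,0,0,0,1,0,0,0.06,0,0,0,1]'

```text
time_s: 9.42
tcp_pos: [0.5174, -0.2528, 0.0788]
ee_rot: [[0.994, -0.108, -0.003], [-0.108, -0.994, 0.001], [-0.003, -0.0, -1.0]]
wrist_force: [-0.6, -0.1, -2.1]
gripper_width: 0.142
```

```bash
python3 -c "
from h import *
gl(542.2,-195.8,.0632)"
```

```text
local 541.73 -195.48 Floc -0.54 -0.2
t 9.4167 tcp [ 0.5174 -0.2528  0.0788] F [-0.56 -0.14 -2.14] w 0.1419005430455259
[ 0.013  0.008  0.39  -0.005  0.031 -0.002]
```

Request:
move_arm --motion '[0.01,0.01,0.04,0,0.03,0,1,0.01,0.01,0.08,0,0.03,0,1,0.01,0.01,0.1,0,0.03,0,1]'

```text
time_s: 9.67
tcp_pos: [0.5177, -0.2533, 0.0746]
ee_rot: [[0.994, -0.108, -0.0], [-0.108, -0.994, 0.0], [-0.0, -0.0, -1.0]]
wrist_force: [-1.1, 0.2, -0.1]
gripper_width: 0.15
```

Request:
move_arm --motion '[0,0,0.04,0,0.02,0,1,0,0,0.08,0,0.02,0,1,0,0,0.08,0,0.02,0,1]'

```text
time_s: 9.92
tcp_pos: [0.5182, -0.2535, 0.0726]
ee_rot: [[0.994, -0.107, 0.003], [-0.107, -0.994, -0.001], [0.003, 0.0, -1.0]]
wrist_force: [-1.2, 1.8, 3.7]
gripper_width: 0.147
```

```bash
python3 -c "
from h import *
gl(542.2,-195.8,.0632)"
```

```text
local 542.54 -196.02 Floc -1.4 1.7
t 9.9167 tcp [ 0.5182 -0.2535  0.0726] F [-1.21  1.84  3.68] w 0.14713561475149128
[-0.009 -0.006  0.234  0.003 -0.031  0.012]
```

Request:
move_arm --motion '[-0.01,0,0.04,0,-0.03,0.01,1,-0.01,0,0.08,0,-0.03,0.01,1,-0.01,0,0.1,0,-0.03,0.01,1,-0.01,0,0.1,0,-0.03,0.01,1]'

```text
time_s: 10.25
tcp_pos: [0.5187, -0.2537, 0.0711]
ee_rot: [[0.994, -0.106, 0.002], [-0.106, -0.994, -0.002], [0.002, 0.001, -1.0]]
wrist_force: [-2.2, 2.4, 11.0]
gripper_width: 0.148
```

```bash
python3 -c "
from h import *
gl(542.2,-195.8,.0632)"
```

```text
local 543.08 -196.2 Floc -2.42 2.12
t 10.25 tcp [ 0.5187 -0.2537  0.0711] F [-2.18  2.36 11.03] w 0.14831310219533245
[-0.022 -0.01   0.196  0.017 -0.026  0.02 ]
```

Request:
move_arm --motion '[-0.02,0,0.06,0,-0.02,0.02,1,-0.02,0,0.1,0,-0.02,0.02,1,-0.02,0,0.13,0,-0.02,0.02,1,-0.02,0,0.13,0,-0.02,0.02,1]'

```text
time_s: 10.58
tcp_pos: [0.5192, -0.2537, 0.0676]
ee_rot: [[0.994, -0.107, 0.004], [-0.107, -0.994, -0.003], [0.004, 0.002, -1.0]]
wrist_force: [-1.1, 2.3, 6.6]
gripper_width: 0.143
```

```bash
python3 -c "
from h import *
gl(542.2,-195.8,.0632)
cv2.imwrite('pics/w4.png',imaging.capture('wrist'))
im=imaging.capture('scene'); cv2.imwrite('pics/s4.png',cv2.resize(im[130:280,200:390],None,fx=4,fy=4,interpolation=cv2.INTER_CUBIC))"
```

```text
local 543.6 -196.18 Floc -1.36 2.18
t 10.5833 tcp [ 0.5192 -0.2537  0.0676] F [-1.12  2.31  6.58] w 0.14313815214131514
[-0.035 -0.01   0.109  0.025 -0.044  0.015]
```

View pics/s4.png

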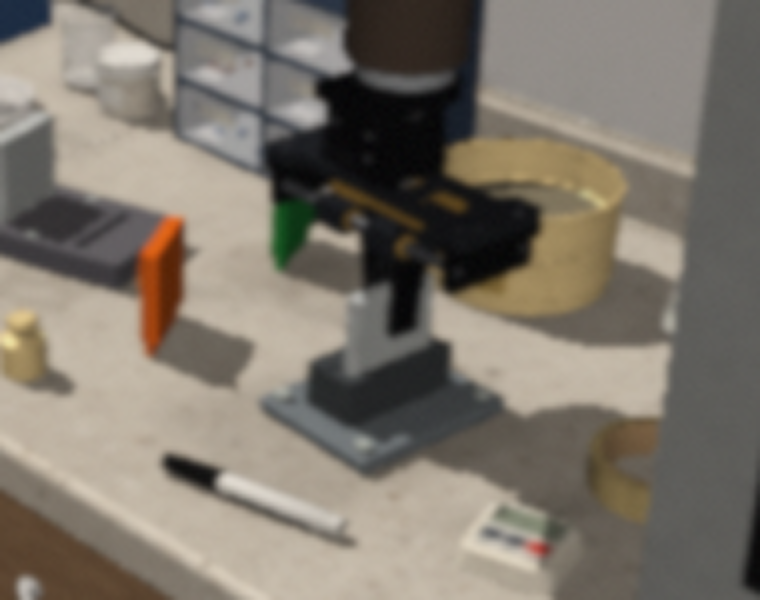

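View pics/w4.png

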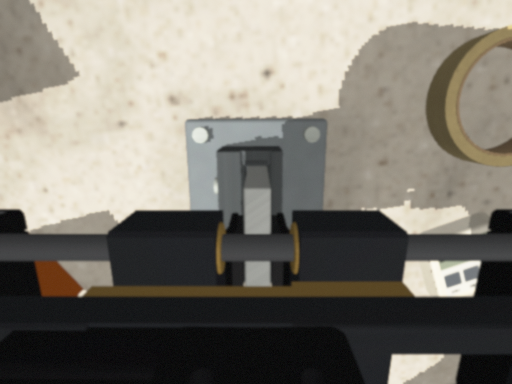

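The coupon is in the pocket and still a few mm up. I keep pressing.

Request:
move_arm --motion '[-0.03,0,0.05,0.02,-0.04,0.01,1,-0.03,0,0.09,0.02,-0.04,0.01,1,-0.03,0,0.11,0.02,-0.04,0.01,1,-0.03,0,0.11,0.02,-0.04,0.01,1]'

```text
time_s: 11.02
tcp_pos: [0.5195, -0.2538, 0.0648]
ee_rot: [[0.994, -0.106, 0.004], [-0.106, -0.994, -0.002], [0.004, 0.001, -1.0]]
wrist_force: [0.1, 2.8, 6.2]
gripper_width: 0.147
```

Request:
move_arm --motion '[-0.03,0,0.03,0.02,-0.04,0.01,1,-0.03,0,0.06,0.02,-0.04,0.01,1,-0.03,0,0.08,0.02,-0.04,0.01,1]'

```text
time_s: 11.27
tcp_pos: [0.5197, -0.2539, 0.0631]
ee_rot: [[0.994, -0.106, 0.003], [-0.106, -0.994, -0.001], [0.003, 0.0, -1.0]]
wrist_force: [-2.2, 3.7, 12.2]
gripper_width: 0.15
```

```bash
python3 -c "
from h import *
gl(542.2,-195.8,.0632)"
```

```text
local 544.07 -196.26 Floc -2.62 3.45
t 11.2667 tcp [ 0.5197 -0.2539  0.0631] F [-2.23  3.72 12.21] w 0.14984977304991434
[-0.047 -0.012 -0.003  0.002 -0.039  0.022]
```

Request:
move_arm --motion '[-0.03,0,0.04,0,-0.04,0.02,1,-0.03,0,0.08,0,-0.04,0.02,1,-0.03,0,0.08,0,-0.04,0.02,1]'

```text
time_s: 11.52
tcp_pos: [0.5197, -0.2539, 0.0631]
ee_rot: [[0.994, -0.106, 0.003], [-0.106, -0.994, -0.002], [0.003, 0.001, -1.0]]
wrist_force: [-3.7, 4.3, 16.1]
gripper_width: 0.142
```

```bash
python3 -c "
from h import *
gl(542.2,-195.8,.0632)
t=imaging.capture('wrist')
cv2.imwrite('pics/w5.png',np.clip(cv2.resize(t[110:240,195:325],None,fx=4.5,fy=4.5,interpolation=cv2.INTER_CUBIC)*1.5,0,255).astype(np.uint8))
im=imaging.capture('scene'); cv2.imwrite('pics/s5.png',cv2.resize(im[200:260,255:345],None,fx=8,fy=8,interpolation=cv2.INTER_CUBIC))"
```

```text
local 544.13 -196.28 Floc -4.14 3.87
t 11.5167 tcp [ 0.5197 -0.2539  0.0631] F [-3.7   4.29 16.1 ] w 0.14239101063150686
[-0.048 -0.012 -0.003  0.015 -0.032  0.022]
```

View pics/s5.png

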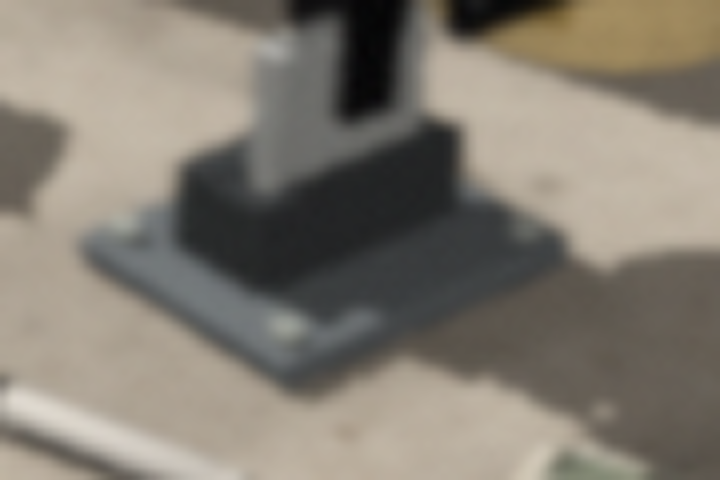

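View pics/w5.png

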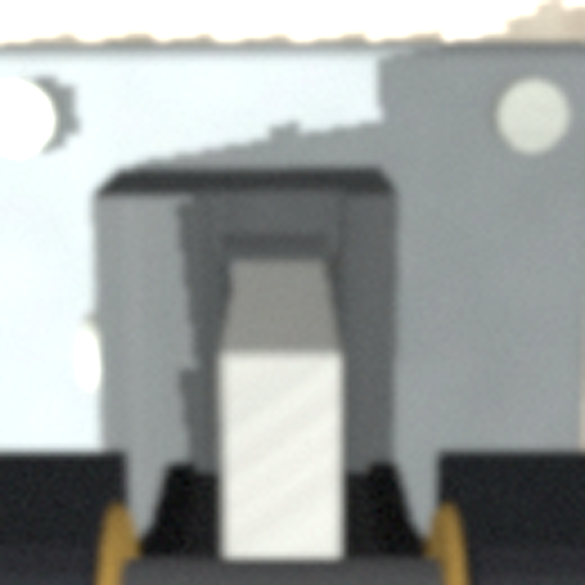

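Request:
move_arm --motion '[-0.01,0,0.03,0,0,0,1,-0.01,0,0.01,0,0,0,1,-0.01,0,0.01,0,0,0,0.6,-0.01,0,0.01,0,0,0,0.5,-0.01,0,0.01,0,0,0,0.4,-0.01,0,0.01,0,0,0,0.2,-0.01,0,0.01,0,0,0,0.2,-0.01,0,0,0,0,0,0.2,-0.01,0,0,0,0,0,0.2]'

```text
time_s: 12.37
tcp_pos: [0.5193, -0.2539, 0.063]
ee_rot: [[0.994, -0.106, 0.003], [-0.106, -0.994, -0.002], [0.003, 0.001, -1.0]]
wrist_force: [-0.3, 0.0, -0.8]
gripper_width: 0.392
```

Request:
move_arm --motion '[0,0,-0.2,0,0,0,0.2,0,0,-0.7,0,0,0,0.2,0,0,-1.4,0,0,0,0.2,0,0,-2.2,0,0,0,0.2,-0.5,0,-2.6,0,0,0,0.2,-1.2,0,-3,0,0,0,0.2,-1.9,0,-3,0,0,0,0.2,-1.9,0,-3,0,0,0,0.2,-1.9,0,-3,0,0,0,0.2,-1.9,0,-3,0,0,0,0.2]'

```text
time_s: 13.2
tcp_pos: [0.444, -0.2458, 0.1835]
ee_rot: [[0.994, -0.106, 0.004], [-0.106, -0.994, -0.002], [0.005, 0.002, -1.0]]
wrist_force: [1.3, -0.7, -0.1]
gripper_width: 0.398
```

```bash
python3 -c "
from h import *
gl(542.2,-195.8,.0632)
t=imaging.capture('wrist');cv2.imwrite('pics/w6.png',t)
e=lambda x,y,z: np.r_[(x*EX+y*EY)/1000,z]
print(proj('wrist',[e(x,y,.094) for x in (542.5-35,542.5+35) for y in (-196-6.5,-196+6.5)]))
im=imaging.capture('scene'); cv2.imwrite('pics/s6.png',im)
cv2.imwrite('pics/s6z.png',cv2.resize(im[140:280,150:340],None,fx=4,fy=4,interpolation=cv2.INTER_CUBIC))
im=imaging.capture('top'); cv2.imwrite('pics/t6.png',im)"
```

```text
local 467.91 -196.43 Floc 1.33 -0.59
t 13.2 tcp [ 0.444  -0.2458  0.1835] F [ 1.25 -0.73 -0.07] w 0.39759688086107914
[ 1.844 -0.017  3.016  0.019 -0.052  0.022]
[[263.90064702 149.13864018]
 [248.98064324 149.11932552]
 [264.50968746  62.80352721]
 [248.51638416  62.77423509]]
```

View pics/s6z.png

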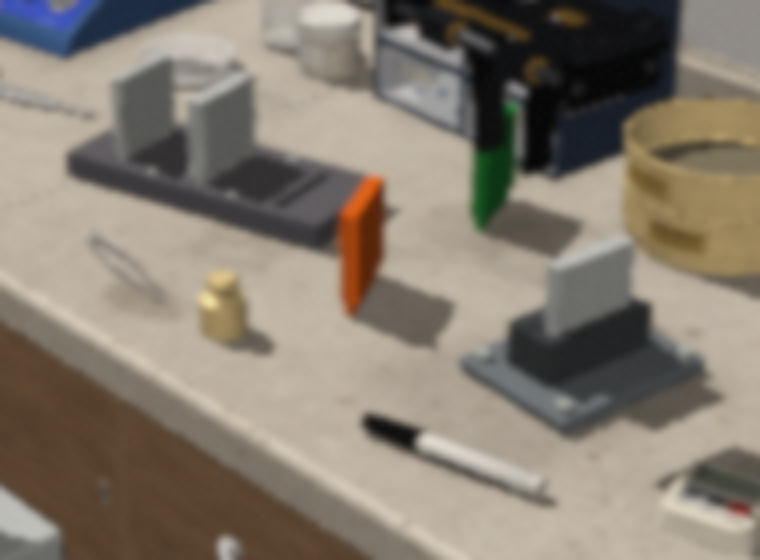

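View pics/w6.png

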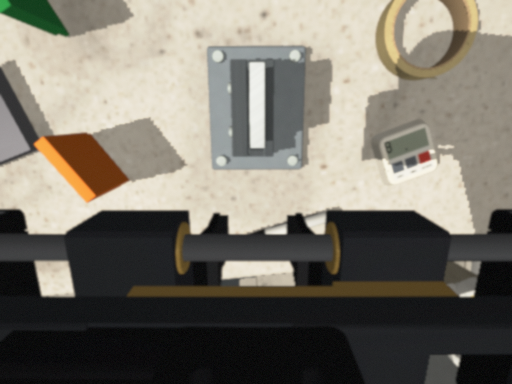

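The coupon stands alone and upright in the clamp, with its top at about (249-265, 62-150) where predicted. I'll check its height with the scene view before handing in.

```bash
python3 - <<'E'
from h import *
t=cv2.imread('pics/w6.png'); g=t.min(2)
m=(g>195).astype(np.uint8); mm=np.zeros_like(m); mm[55:158,240:275]=m[55:158,240:275]
c=max(cv2.findContours(mm,0,1)[0],key=cv2.contourArea); print(cv2.minAreaRect(c))
e=lambda x,y,z: np.r_[(x*EX+y*EY)/1000,z]
q=proj('scene',[e(542.5+dx,-196+dy,z) for z in (.094,.102) for dx in (-35,35) for dy in (-6.5,6.5)]);print(q.round(1).tolist())
im=cv2.imread('pics/s6.png'); f=8; x0,y0=275,190
z=cv2.resize(im[y0:y0+60,x0:x0+60],None,fx=f,fy=f,interpolation=cv2.INTER_CUBIC)
for i,p in enumerate(q): cv2.circle(z,tuple(int(v) for v in ((p-[x0,y0]+.5)*f)),3,(0,0,255) if i<4 else (0,255,0),-1)
cv2.imwrite('pics/s6c.png',z)
E
```

```text
((256.4999694824219, 104.99999237060547), (83.99998474121094, 12.999998092651367), 90.0)
[[289.3, 207.5], [286.1, 205.6], [308.5, 200.2], [305.2, 198.4], [289.5, 204.8], [286.2, 203.0], [308.7, 197.5], [305.4, 195.8]]
```

View pics/s6c.png

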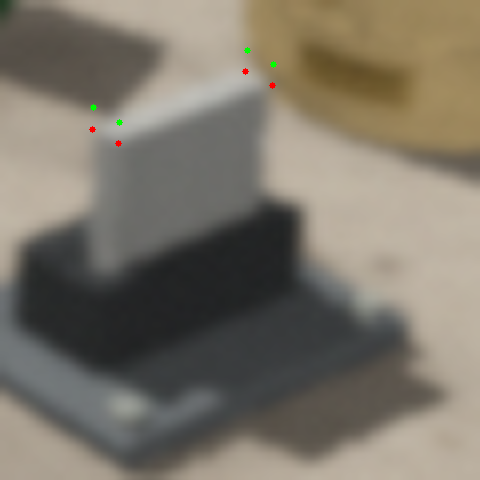

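```bash
python3 -c "
from h import *
print(r.finish_job())"
```

```text
the job is handed in; nothing more can be done
None
```

The 13 mm coupon is seated in the clamp and released. I handed the job in at about 13.4 s on the robot clock; the system gave no verdict.

- **Choosing the coupon:** In the top view the three coupons were visibly different in width, and the one nearest the clamp looked like the middle size. I pinched only that one. The opening read 0.147 of full, about 12.8 mm, so it is the 13 mm coupon. I did not pinch the other two, as the reading was far from what 10 or 16 mm would give.
- **Finding the pocket:** I touched both pocket walls with the tongue, at about 3.5 N each side. The pocket centre came out at -195.1 mm along the clamp's y direction, and the wrist camera had put it at -194.8 mm. That is about 4 mm to +y of the nominal seat.
- **Pressing in:** The jaw resisted with 11 N on its ramp, then the coupon went down until it stopped. The wrist reading never passed about 16 N at the points I read it. At the end, 12 N rose to 16 N with no further travel, at the height expected for the pocket floor (tool tip at 63.1 mm).
- **After letting go:** Wrist and scene pictures show the coupon upright and aligned, with its top at the seated height of about 94 mm. The other two coupons, the weight and the timer look undisturbed, and the gripper is clear of everything.

**Not checked or not matching:**
- The jaw's push-back cannot be measured directly, so I only infer it from the thickness and the resistance felt.
- The tool drifted about 2 mm along the pocket while pressing, within the free play there.
- The top camera placed the pocket 2 to 4 mm away from where the wrist camera did. I went with the wrist camera and the touch readings.

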